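Check-weigh a plaster casting on an arrested beam balance

TASK

Check-weigh the plaster casting with the two through holes: while the balance's beam is still arrested, gently lower the casting over the two locating pins of the pan until it rests flush, and let go of it. Then release the beam by swinging the arrest lever fully out, let the beam come to rest freely with nothing touching beam or casting, and finally swing the lever fully home again so that the beam is arrested level, with the casting still seated. Leave the other things on the bench where they are.

Things in the scene. Friction and masses are not known exactly. Their poses are not given: they have to be found in the camera images.
- casting: Loose white plaster plate 120 x 60 x 20 mm (x, y, z), lying flat: four slanting ridges on top (4 mm high, within 30 mm of the middle), two vertical 12 mm through holes on its x axis, 45 mm either side of the centre. 0.15 to 0.26 kg. Origin: centre of the underside, z up. May be put on either way round (half turn). Pick it from above across its 60 mm width.
- scale: Fixed beam balance on a grey base 100 x 340 x 16 mm. Origin: on the bench under the beam's pivot; z up; its y axis runs along the beam: the pan is at -y, the counterweight and the upright arrest lever at +y. The pivot axis is 110 mm above the bench; the grey cheeks beside it reach 128 mm.
- beam (a joint): Tilt of the balance's aluminium beam about its pivot (axis along the scale's x), -0.085 to 0.085 rad between stops: 0 is level, positive is pan down. Arrested, it is held within about 0.01 rad of level. Released with the casting on, it is spring-centred and damped: it rests within about 1.5 s, pan up or down according to the casting's weight.
- pan_seat (a point): Centre of the top face of the steel pan (130 x 50 x 5 mm along the scale's x, y, z), fixed on the beam 150 mm from the pivot, 135 mm above the bench when level. Axes: the beam's (level: parallel to the scale's). Two upright pins, 9 mm thick, 24 mm tall, tips tapered, 45 mm either side along x. Seated, the casting's origin is here, its x along this x (either way round).
- arrest (a joint): Angle of the arrest lever: 0 is upright, fully home (its V-mouthed slot holds the beam's nose: arrested); it grows as the lever leans outwards, away from the pan (towards the scale's +y), up to its stop at 0.65 rad, fully out (beam free). From about 0.12 rad the nose leaves the slot. It stays where it is left; 1 N at the knob moves it, up to 4 N to re-arrest.
- knob (a point): Centre of the black ball, 28 mm in diameter, on top of the arrest lever; with the lever upright it is 195 mm above the bench. The stalk below it is a dark bar 14 mm (scale x) by 8 mm (y), free for 60 mm below the ball's centre. It can be pushed from either side or pinched from above.
- arrest_hinge (a point): Point on the lever's hinge axis (which is along the scale's x), 30 mm above the bench, 165 mm from the pivot towards the scale's +y. With the lever upright the knob is 165 mm above this point and 18 mm beyond it towards +y.
- blank: Bystander: loose solid plaster block without holes, 100 x 60 x 32 mm; origin under its centre.
- sander: Bystander: wooden sanding block 100 x 55 x 30 mm; origin under its centre.
- weight: Bystander: small brass knobbed weight, 36 mm in diameter, 46 mm tall; origin under its centre.
- tape: Bystander: roll of tape, 90 mm in diameter, 25 mm high, lying flat; origin under its centre.
- tub: Bystander: white tub with a blue lid, 76 mm in diameter, 100 mm tall; origin under its centre.
- brush: Bystander: flat brush lying on the bench; origin under its middle.
- offcut: Bystander: wooden offcut 110 x 40 x 30 mm; origin under its centre.

How it is judged (in metres and radians):
On the way, in this order (a step that is already met when the one before it is completed fails the run):
1. the casting rests flush over both pins of the pan, let go, with the beam arrested (horizontal distance between casting and pan_seat below 0.005 m and z of casting in the frame of pan_seat between -0.003 and 0.0025 m and angle between the x axis of casting and the x axis of pan_seat, either way round below 0.08 rad and contact force between the arm and casting below 0.05 N and value of joint arrest below 0.07 rad), for 0.2 s.
2. the arrest lever is fully out and the loaded beam has come to rest, with the robot touching neither casting nor beam (value of joint arrest above 0.5 rad and velocity of joint beam between -0.02 and 0.02 rad/s and contact force between the arm and casting below 0.05 N and contact force between the arm and beam below 0.05 N and z of casting in the frame of pan_seat below 0.004 m), for 0.5 s.
At the end, for the whole second after the job is handed in: The lever is fully home (within 0.07 rad of upright), the beam is arrested level (within 0.02 rad) and still, and the casting lies at rest flush on the pan over both pins (underside within 2.5 mm of the pan, centre within 5 mm) (value of joint arrest below 0.07 rad and value of joint beam between -0.02 and 0.02 rad and velocity of joint beam between -0.03 and 0.03 rad/s and horizontal distance between casting and pan_seat below 0.005 m and z of casting in the frame of pan_seat between -0.003 and 0.0025 m and angle between the x axis of casting and the x axis of pan_seat, either way round below 0.08 rad and linear speed of casting below 0.02 m/s); the robot touches nothing.
It fails at once if the beam is released while the casting is not on the pins (value of joint arrest above 0.15 rad and (horizontal distance between casting and pan_seat above 0.015 m or z of casting in the frame of pan_seat above 0.01 m)).
It fails at once if the casting is banged or pressed onto the balance (over 30 N) (contact force between casting and scale above 30 N).
It fails at once if a bystander is moved by more than 30 mm (distance of any of blank, sander, weight, tape, tub, brush, offcut from where it was at the start of the episode above 0.03 m).
It also fails if it takes over 72 s, if anything falls off the work surface, if the arm or the gripper's body presses on something with over 40 N, if the wrist force passes 120 N, or if a joint passes its speed limit or range.

ROBOT

A 6-joint arm with a two-finger parallel gripper is mounted at the origin on the work surface. World frame = base frame: x ahead of the robot, y to its left, z up, the work surface at z = 0. Lengths are in mm, angles in rad, forces in N, time in s.
With the tool pointing down it reaches from about 400 to 925 mm from the base axis. Payload 12.5 kg.
Tool frame: the origin (TCP) lies at the very end of the fingers, on their centre line; the grasp point (between the pads) lies 19 mm behind it; z points along the fingers, y is the line along which they close (so a half turn about z gives the same grasp; the last joint's range is limited). The gripper opens to 95 mm and grips with 3 to 60 N. Pads are 20 mm wide; open, the fingers measure 119 mm over their backs; the gripper's body (75 mm by 180 mm) begins 59 mm behind the grasp point.
Start: joints at [-1.3, 0.491, 1.559, -0, 1.092, -0.106], TCP at [229.99, -581.164, 214.661] pointing down, gripper open.
Joint ranges: [-3.1, 3.1], [-0.84, 2.19], [0.05, 2.79], [-1.13, 4.28], [0.06, 2.93], [-2.69, 2.69]. Speed limits (rad/s): [2.22, 2.22, 2.79, 3.14, 3.14, 3.14].

INTERFACE

Orientations are given as [roll, pitch, yaw] about the fixed x, y, z axes, in that order (R = Rz(yaw) Ry(pitch) Rx(roll)).
In Python, from cell import env, sensors, read_camera, camera_info gives the robot as it stands (env), with the cameras as plain functions and the readings (sensors).
- The arm moves only by the shell command python3 steer.py 'ROWS'. ROWS is a JSON list of rows, 1 to 5 of them, each of 5 numbers: dx, dy, dz in mm, then a turn about the tool's z in rad, then the opening from 0.0 (shut) to 1.0 (fully open); each row is the pose to reach, as a shift and turn from the pose commanded when the command began, along the tool's axes at that moment; what a row does not reach only later rows make up. A row lasts 1/12 s, in which the tool goes at most 41.7 mm and 0.125 rad, less where a joint would pass 70% of its speed; a pose out of reach is approached as far as the arm can. The fingers move at their own pace and stop on an object; the grip force is fixed at half the most. Time passes only in rows, so rows that do not move let the fingers close. It prints the time, the measured TCP pose, the force, the opening and the grip force at its end.
- sensors.state(): the state, without advancing time (a new reading comes with each control period).
- read_camera(name): name is "scene" or "top" or "wrist"; returns (picture, depth): 480x640x3 uint8, red, green, blue; 480x640 float32, mm along the optical axis (not along the pixel's ray), 0 where there is no reading.
- camera_info(name): a dict with "vertical_fov" (degrees; the focal length in pixels is half the picture's height over the tangent of half this angle, whatever the lens; pixels are square), "cx", "cy" (the principal point, pixels), "dist_coeffs" ([k1, k2, p1, p2, k3] as OpenCV has them; the pictures are not rectified), "origin" and "attitude" of the camera in the world. Camera axes: x right, y down, z forward; pixel columns grow to the right and rows downward; lengths in mm; the calibration is good to about 2 mm. A picture is of the moment at which its call begins: read the wrist's pose just before it. camera_info takes no time and is no camera call; for the wrist camera it gives the pose at the moment of the call.
- env.job_done(): hands the job in; it is judged then, once.
The state is a dict: "t": time; "joints": joint angles; "qvel": joint speeds; "tau": joint torques, N m; "eef_pos": TCP position; "tcp_rot": TCP orientation; "ft_force": force on the tool from outside, world axes, zero at the start; "moment": the same for the moment, N m; "opening": opening from 0.0 (shut) to 1.0 (fully open); "grip_force": force on a finger pad.
Only numpy, scipy, OpenCV 4.12 (cv2) and the standard library are available. Lean on these libraries where they do the work, as an engineer would, in place of code of your own. Each camera call takes 0.05 s, during which the arm holds its last target. There are 200 camera calls.

## Working session

There is one attempt and no reset: what is moved stays moved. The work goes in short steps, Python scripts to look and compute and a shell command to move; the robot and the scene stay as the last step left them, time stands still between calls to the robot, and variables do not carry over. Pictures are saved under pics/ and viewed, at most 13 in all, crops included, and the job is handed in when it is done.

```bash
ls; mkdir -p pics; cat > h.py <<'E'
import numpy as np, cv2
from cell import env, sensors, read_camera, camera_info
from scipy.spatial.transform import Rotation as R
def cam(n):
    i=camera_info(n); f=240/np.tan(np.radians(i["vertical_fov"])/2)
    K=np.array([[f,0,i["cx"]],[0,f,i["cy"]],[0,0,1]]); 
    return K,np.array(i["dist_coeffs"],float),np.array(i["origin"],float),R.from_euler('xyz',i["attitude"]).as_matrix()
def rays(c,uv):
    K,d,o,A=c
    p=cv2.undistortPoints(np.array(uv,float).reshape(-1,1,2),K,d).reshape(-1,2)
    return np.c_[p,np.ones(len(p))]@A.T
def onplane(c,uv,z):
    r=rays(c,uv); o=c[2]; return o+r*((z-o[2])/r[:,2])[:,None]
def tri(c1,uv1,c2,uv2):
    a=rays(c1,uv1);b=rays(c2,uv2);out=[]
    for x,y in zip(a,b):
        s=np.linalg.lstsq(np.c_[x,-y],c2[2]-c1[2],rcond=None)[0]
        p,q=c1[2]+s[0]*x,c2[2]+s[1]*y; out.append(np.r_[(p+q)/2,np.linalg.norm(p-q)])
    return np.array(out)
def proj(c,P):
    K,d,o,A=c
    rv=cv2.Rodrigues(A.T)[0]; return cv2.projectPoints(np.array(P,float).reshape(-1,1,3),rv,-A.T@o,K,d)[0].reshape(-1,2)
def snap(n,f):
    c=cam(n); im,dep=read_camera(n); cv2.imwrite('pics/'+f+'.png',im[:,:,::-1]); np.save('pics/'+f+'.npy',dep); 
    import pickle; pickle.dump(c,open('pics/'+f+'.pkl','wb')); return c,im,dep
def load(f):
    import pickle; return pickle.load(open('pics/'+f+'.pkl','rb')),cv2.imread('pics/'+f+'.png'),np.load('pics/'+f+'.npy')
E
python3 - <<'E'
from h import *
for n in("top","scene","wrist"):
    c,im,d=snap(n,n+"0"); print(n,camera_info(n))
print(sensors.state())
E
```

```text
cell.py
pics
steer.py
top {'vertical_fov': 56.49629688793395, 'cx': 329.92310480610723, 'cy': 244.17226057492124, 'dist_coeffs': array([-0.03734397,  0.        ,  0.        ,  0.        ,  0.        ]), 'origin': array([ 542.32202728,    5.7462272 , 1173.62463159]), 'attitude': array([-3.09650532, -0.01443658, -1.57331398])}
scene {'vertical_fov': 42.00515386477619, 'cx': 320.08805883472235, 'cy': 228.69959343131023, 'dist_coeffs': array([-0.16568022,  0.        ,  0.        ,  0.        ,  0.        ]), 'origin': array([1260.91376229, -794.8822922 ,  812.16638072]), 'attitude': array([-2.16479196,  0.01636256,  0.70337104])}
wrist {'vertical_fov': 65.14486016521754, 'cx': 323.3048758051728, 'cy': 241.1394922056725, 'dist_coeffs': array([-0.01618804,  0.        ,  0.        ,  0.        ,  0.        ]), 'origin': array([ 307.89013829, -549.6297379 ,  384.98091139]), 'attitude': array([ 2.84339855e+00,  5.62565561e-04, -1.19519602e+00])}
{'t': 0.15, 'joints': array([-1.29960082e+00,  4.91364273e-01,  1.55927860e+00,  1.46977537e-05,
        1.09165478e+00, -1.05618996e-01]), 'qvel': array([-3.57932855e-04, -1.59865395e-03,  6.17302733e-04,  2.86022436e-05,
       -6.27967521e-04,  4.83014058e-04]), 'tau': array([ 3.34211276e-03, -6.12896347e+01, -2.58276075e+01,  6.93381904e-02,
        4.73245606e-02, -8.06713706e-05]), 'eef_pos': array([ 229.94823512, -581.00039297,  214.24191546]), 'tcp_rot': array([-3.14089296e+00, -8.72875367e-05,  3.76807696e-01]), 'ft_force': array([-0.28388558,  0.12797787,  0.17031837]), 'moment': array([-0.02426164,  0.02495671,  0.01108128]), 'grip_force': 0.0, 'opening': 1.0008322989108502}
```

View pics/top0.png

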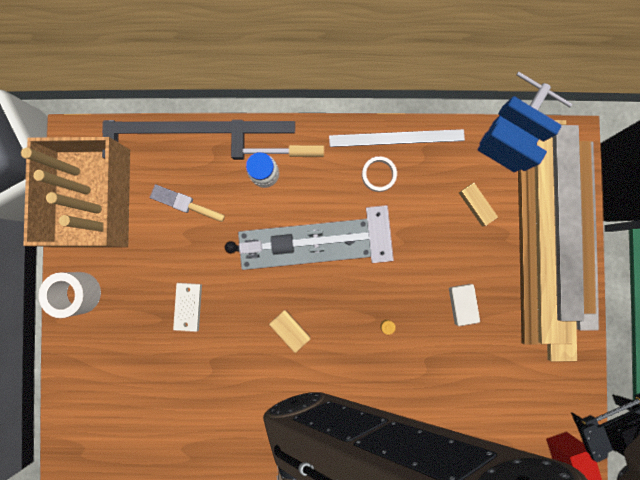

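View pics/scene0.png

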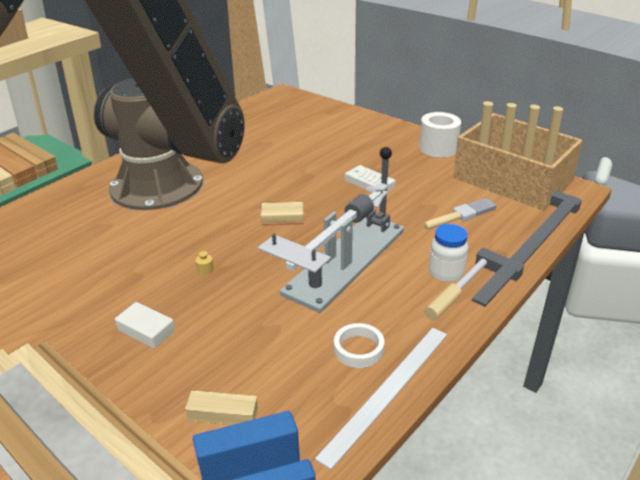

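The top view shows the casting at about (187,307), knob at (232,247), balance base at (305,245) and pan at (380,235). In the scene view the pins are at about (275,240) and (313,257), and the knob at (386,153). Next come rough positions, then wrist close-ups.

```bash
cat >> h.py <<'E'
def go(x,y,z,yaw=None,base=None):
    s=sensors.state(); A=R.from_euler('xyz',s["tcp_rot"]).as_matrix()
    d=A.T@(np.array([x,y,z])-s["eef_pos"]); cy=s["tcp_rot"][2]
    t=0 if yaw is None else -((yaw-cy+np.pi/2)%np.pi-np.pi/2)
    print("go",d.round(1),"turn",round(t,4),"j6",s["joints"][5].round(2))
E
python3 - <<'E'
from h import *
ct,it,dt=load('top0'); cs,is_,ds=load('scene0')
h=cv2.cvtColor(it,cv2.COLOR_BGR2HSV)
m=((h[...,1]<45)&(h[...,2]>150)).astype(np.uint8)
for (x,y) in((187,307),(380,235)):
    w=np.zeros_like(m); w[y-40:y+40,x-30:x+30]=m[y-40:y+40,x-30:x+30]
    w=cv2.morphologyEx(w,cv2.MORPH_OPEN,np.ones((7,7)))
    c=max(cv2.findContours(w,0,2)[0],key=cv2.contourArea); r=cv2.minAreaRect(c); print(r)
    b=cv2.boxPoints(r); z=20 if x<200 else 135
    print(onplane(ct,[r[0]],z),onplane(ct,b,z).round(1).tolist())
print("tri knob,pins",tri(ct,[(232,247),(376,210),(384,260)],cs,[(386,153),(275,238),(313,255)]).round(1))
print(onplane(ct,[(232,247)],195))
go(480,-110,330,-1.45)
E
```

```text
((186.46463012695312, 306.531005859375), (23.61424446105957, 46.62982177734375), 3.814074993133545)
[[434.64570527 357.97981074  20.        ]] [[377.2, 391.9, 20.0], [496.3, 385.0, 20.0], [492.2, 324.1, 20.0], [373.2, 331.2, 20.0]]
((371.0, 233.5), (55.0, 42.0), 90.0)
[[ 613.90641159 -105.31870698  135.        ]] [[678.4, -56.6, 135.0], [678.4, -155.1, 135.0], [549.6, -153.9, 135.0], [549.9, -56.0, 135.0]]
tri knob,pins [[ 582.   207.3  193.9    3.3]
 [ 636.5 -138.7  185.6   75.8]
 [ 587.7 -109.9  109.8   91.1]]
[[580.64659793 205.96076179 195.        ]]
go [ 405.8 -346.  -115.5] turn -1.3148 j6 -0.11
```

```bash
python3 -c "
from h import *
go(600,-126,300,0.093)"
```

```text
go [ 511.5 -287.   -85.5] turn 0.2838 j6 -0.11
```

```bash
python3 steer.py '[[35,-19,-6,0,1],[70,-38,-12,0,1],[105,-57,-18,0,1],[140,-76,-24,0,1],[170,-96,-29,0,1]]'
python3 steer.py '[[35,-19,-6,0,1],[70,-38,-12,0,1],[105,-57,-18,0,1],[140,-76,-24,0,1],[170,-96,-29,0,1]]'
python3 steer.py '[[35,-19,-6,0.1,1],[70,-38,-12,0.2,1],[105,-57,-18,0.284,1],[140,-76,-24,0.284,1],[171,-95,-28,0.284,1]]'
python3 steer.py '[[0,0,0,0,1],[0,0,0,0,1],[0,0,0,0,1]]'
python3 - <<'E'
from h import *
snap("wrist","w1"); go(610,-86,300,0.093)
E
```

```text
t: 0.57
eef_pos: [353.9, -427.7, 243.9]
tcp_rot: [3.141, -0.0, 0.377]
ft_force: [0.0, -0.7, -0.3]
opening: 1.0
grip_force: 0.0
t: 0.98
eef_pos: [476.8, -275.7, 273.0]
tcp_rot: [3.141, -0.0, 0.377]
ft_force: [0.3, -0.8, -0.7]
opening: 0.998
grip_force: 0.0
t: 1.4
eef_pos: [600.8, -124.3, 301.1]
tcp_rot: [3.141, -0.0, 0.093]
ft_force: [0.5, -0.6, 0.9]
opening: 0.999
grip_force: 0.0
t: 1.65
eef_pos: [599.2, -126.3, 300.2]
tcp_rot: [-3.142, 0.001, 0.093]
ft_force: [-0.5, -0.1, 0.1]
opening: 0.999
grip_force: 0.0
go [ 14.7 -39.7   0.3] turn -0.0007 j6 1.16
```

View pics/w1.png

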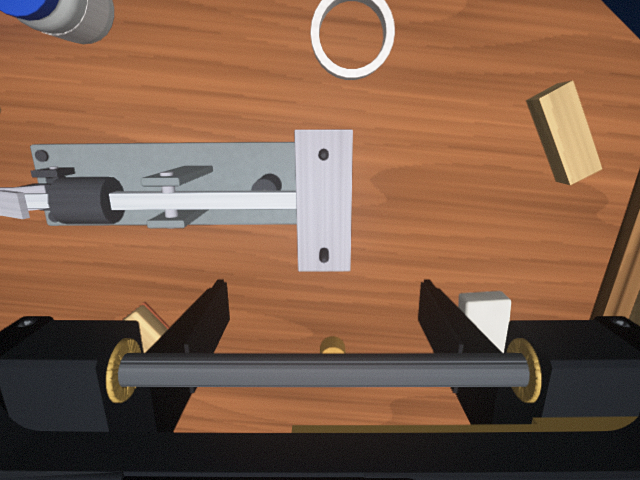

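The view shows the pan at columns 295–353, rows 130–271, with pins at (323,155) and (323,255). I'll take a second view, shifted, to get the height.

```bash
python3 steer.py '[[-15,-35,0,0,1],[-15,-70,0,0,1],[-15,-70,0,0,1],[-15,-70,0,0,1],[-15,-70,0,0,1]]'
cat > pan.py <<'E'
from h import *
def pan(f,guess):
    c,im,d=load(f)
    h=cv2.cvtColor(im,cv2.COLOR_BGR2HSV); m=((h[...,1]<40)&(h[...,2]>140)).astype(np.uint8)
    m=cv2.morphologyEx(m,cv2.MORPH_OPEN,np.ones((25,25)))   # drops the thin beam
    n,l,st,ce=cv2.connectedComponentsWithStats(m); k=1+np.argmin(np.hypot(*(ce[1:]-guess).T))
    ct=max(cv2.findContours((l==k).astype(np.uint8),0,1)[0],key=cv2.contourArea)
    hull=cv2.convexHull(ct); q=cv2.approxPolyDP(hull,8,True).reshape(-1,2)
    r=cv2.minAreaRect(hull); b=cv2.boxPoints(r)
    q=cv2.cornerSubPix(im[...,1].copy(),b.astype(np.float32).reshape(-1,1,2),(6,6),(-1,-1),(3,50,.01)).reshape(-1,2)
    # dark pins
    w=np.zeros(im.shape[:2],np.uint8); cv2.fillConvexPoly(w,(r[0]+(b-r[0])*.9).astype(int),1)
    dk=((im.max(2)<110)&(w>0)).astype(np.uint8)
    cs=sorted(cv2.findContours(dk,0,1)[0],key=cv2.contourArea)[-2:]
    pins=sorted([cv2.boundingRect(x) for x in cs],key=lambda x:x[1])
    q=sorted(q.tolist(),key=lambda p:p[1]); q=sorted(q[:2])+sorted(q[2:])
    return c,np.array(q),pins,r
E
python3 - <<'E'
from pan import *
snap("wrist","w2")
p=proj(cam("wrist"),[(612,-126,135)])[0]; print(p)
a=pan('w1',(324,200)); b=pan('w2',p)
for x in(a,b): print(x[1].round(1).tolist(),x[2],x[3])
T=tri(a[0],a[1],b[0],b[1]); print(T.round(1)); print(T.mean(0))
dx=(T[0]+T[1]-T[2]-T[3])[:2]; print(np.linalg.norm(dx)/2,np.arctan2(dx[1],dx[0]))
tops=lambda x:[(r[0]+r[2]/2,r[1]+r[3]/2) for r in x[2]]
P=tri(a[0],tops(a),b[0],tops(b)); print(P.round(1),P.mean(0))
dd=P[0]-P[1]; print(np.arctan2(dd[1],dd[0]))
E
```

```text
t: 2.12
eef_pos: [577.9, -59.1, 300.8]
tcp_rot: [3.141, -0.0, 0.092]
ft_force: [-0.1, -0.9, -0.3]
opening: 0.998
grip_force: 0.0
[401.26874407 190.86147288]
[[208.8, 142.6], [351.0, 143.0], [214.5, 248.4], [350.5, 245.9]] [(318, 149, 10, 11), (252, 174, 30, 17)] ((280.0, 194.99996948242188), (103.99998474121094, 141.99996948242188), 90.0)
[[273.6, 129.8], [432.2, 131.5], [266.6, 236.9], [429.0, 232.0]] [(356, 135, 11, 12), (315, 161, 24, 15)] ((349.5, 181.0), (102.0, 159.0), 90.0)
[[ 653.6    1.    61.1    1.8]
 [ 668.  -143.6  136.7    5.3]
 [ 517.5    9.6    5.9    1. ]
 [ 581.3 -151.8  151.2    2.2]]
[605.1008291  -71.20882223  88.70526714   2.57564579]
111.35695382578061 -0.0013616978558133085
[[ 638.9 -120.  -191.3    8.5]
 [ 615.2  -59.3   41.1    1. ]] [627.03476094 -89.68537734 -75.13833553   4.77308196]
-1.1992523316832981
```

View pics/w2.png

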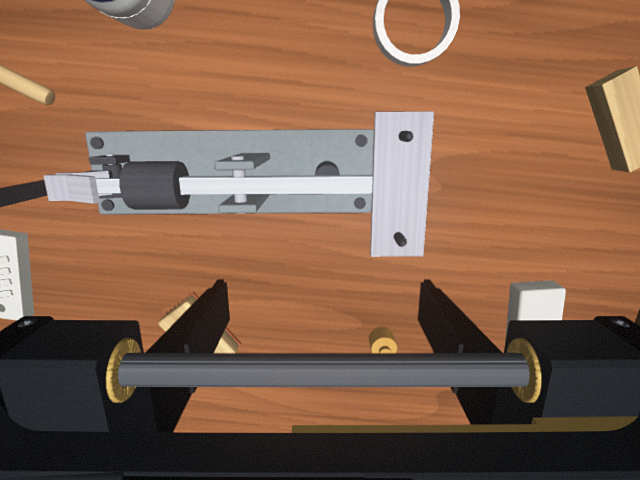

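The second view has the pan at columns 372–434, rows 112–257, with pins at (406,136) and (400,239). The grey base merged into the mask, so I'll raise the brightness threshold.

```bash
sed -i 's/>140/>175/; s/ones((25,25))/ones((31,31))/; s/<110/<90/' pan.py; cat > m.py <<'E'
from pan import *
def meas(f1,g1,f2,g2):
    a=pan(f1,g1); b=pan(f2,g2)
    for x in(a,b): print(x[1].round(1).tolist(),x[2],np.round(x[3][0],1))
    T=tri(a[0],a[1],b[0],b[1]); print(T.round(1)); print("pan",T.mean(0).round(2))
    dx=(T[0]+T[1]-T[2]-T[3])[:2]; print("len",np.linalg.norm(dx)/2,"yaw",np.arctan2(dx[1],dx[0]))
    tops=lambda x:[(r[0]+r[2]/2-.5,r[1]+r[3]/2-.5) for r in x[2]]
    P=tri(a[0],tops(a),b[0],tops(b)); print(P.round(1),"pins",P.mean(0).round(2))
    dd=P[0]-P[1]; print("sep",np.hypot(*dd[:2]),"yaw",np.arctan2(dd[1],dd[0]))
E
python3 - <<'E'
from m import *
meas('w1',(324,200),'w2',(401,185))
go(434.6,358-0,200,-.058)
E
```

```text
[[296.0, 161.0], [351.0, 161.0], [297.5, 250.1], [350.5, 245.9]] [] [323.5 203.5]
[[374.3, 140.2], [431.2, 142.4], [373.0, 231.0], [429.0, 231.0]] [] [401.  186.5]
[[ 652.2  -96.2  135.6    2.9]
 [ 656.  -144.3  139.3    0.8]
 [ 574.  -103.9  146.5    2.9]
 [ 581.9 -151.7  151.7    1.3]]
pan [ 616.02 -124.03  143.3     1.99]
len 76.50030216977491 yaw 0.09847337429096233Traceback (most recent call last):
  File "<stdin>", line 2, in <module>
  File "m.py", line 8, in meas
    P=tri(a[0],tops(a),b[0],tops(b)); print(P.round(1),"pins",P.mean(0).round(2))
  File "h.py", line 15, in tri
    a=rays(c1,uv1);b=rays(c2,uv2);out=[]
  File "h.py", line 10, in rays
    p=cv2.undistortPoints(np.array(uv,float).reshape(-1,1,2),K,d).reshape(-1,2)
      ~~~~~~~~~~~~~~~~~~~^^^^^^^^^^^^^^^^^^^^^^^^^^^^^^^^^^^^^^^^
cv2.error: OpenCV(4.12.0) /io/opencv/modules/calib3d/src/undistort.dispatch.cpp:347: error: (-215:Assertion failed) CV_IS_MAT(_src) && CV_IS_MAT(_dst) && (_src->rows == 1 || _src->cols == 1) && (_dst->rows == 1 || _dst->cols == 1) && _src->cols + _src->rows - 1 == _dst->rows + _dst->cols - 1 && (CV_MAT_TYPE(_src->type) == CV_32FC2 || CV_MAT_TYPE(_src->type) == CV_64FC2) && (CV_MAT_TYPE(_dst->type) == CV_32FC2 || CV_MAT_TYPE(_dst->type) == CV_64FC2) in function 'cvUndistortPointsInternal'
```

```bash
sed -i 's/    m=cv2.morphologyEx(m,cv2.MORPH_OPEN,np.ones((31,31)))/    m=cv2.morphologyEx(cv2.morphologyEx(m,cv2.MORPH_CLOSE,np.ones((21,21))),cv2.MORPH_OPEN,np.ones((35,35)))/' pan.py
python3 - <<'E'
from m import *
meas('w1',(324,200),'w2',(401,185))
go(434.6,358,200,-.058)
E
```

```text
[[253.0, 130.0], [352.4, 129.3], [253.0, 270.0], [349.6, 270.5]] [(259, 174, 22, 16), (319, 248, 9, 14)] [302. 200.]
[[295.0, 112.0], [433.3, 111.4], [300.9, 258.9], [431.0, 255.0]] [(399, 131, 14, 11), (394, 232, 12, 14)] [363.  183.5]
[[ 6.720e+02 -1.000e+01 -1.190e+02  1.220e+01]
 [ 6.819e+02 -1.431e+02  1.340e+02  1.000e-01]
 [ 4.784e+02 -3.590e+01 -2.850e+01  2.000e+00]
 [ 5.654e+02 -1.515e+02  1.694e+02  1.100e+00]]
pan [599.4  -85.11  38.95   3.84]
len 155.9688666550201 yaw 0.11030294316438624
[[ 6.570e+02 -9.210e+01  2.834e+02  7.200e+00]
 [ 5.709e+02 -1.279e+02  1.478e+02  1.000e-01]] pins [ 613.96 -109.99  215.59    3.64]
sep 93.21103528722574 yaw 0.3932955662929126
go [-104.8 -428.7  100.5] turn 0.1494 j6 1.26
```

```bash
sed -i 's/    m=cv2.morphologyEx(cv2.*/    m=cv2.morphologyEx(m,cv2.MORPH_OPEN,np.ones((105,5)))/' pan.py
python3 - <<'E'
from m import *
meas('w1',(324,200),'w2',(401,185))
E
```

```text
[[329.0, 130.0], [352.4, 129.3], [332.8, 270.7], [349.6, 270.5]] [] [339.5 200. ]
[[401.2, 111.5], [421.3, 111.4], [405.8, 255.7], [423.1, 255.5]] [(407, 131, 6, 11)] [416.  183.5]
[[ 6.801e+02 -1.233e+02  9.720e+01  2.000e+00]
 [ 6.829e+02 -1.468e+02  7.830e+01  2.400e+00]
 [ 5.515e+02 -1.390e+02  1.365e+02  0.000e+00]
 [ 5.537e+02 -1.548e+02  1.378e+02  1.000e-01]]
pan [ 617.04 -140.99  112.45    1.15]
len 129.4572067736857 yaw 0.09179728014282759Traceback (most recent call last):
  File "<stdin>", line 2, in <module>
  File "m.py", line 8, in meas
    P=tri(a[0],tops(a),b[0],tops(b)); print(P.round(1),"pins",P.mean(0).round(2))
  File "h.py", line 15, in tri
    a=rays(c1,uv1);b=rays(c2,uv2);out=[]
  File "h.py", line 10, in rays
    p=cv2.undistortPoints(np.array(uv,float).reshape(-1,1,2),K,d).reshape(-1,2)
      ~~~~~~~~~~~~~~~~~~~^^^^^^^^^^^^^^^^^^^^^^^^^^^^^^^^^^^^^^^^
cv2.error: OpenCV(4.12.0) /io/opencv/modules/calib3d/src/undistort.dispatch.cpp:347: error: (-215:Assertion failed) CV_IS_MAT(_src) && CV_IS_MAT(_dst) && (_src->rows == 1 || _src->cols == 1) && (_dst->rows == 1 || _dst->cols == 1) && _src->cols + _src->rows - 1 == _dst->rows + _dst->cols - 1 && (CV_MAT_TYPE(_src->type) == CV_32FC2 || CV_MAT_TYPE(_src->type) == CV_64FC2) && (CV_MAT_TYPE(_dst->type) == CV_32FC2 || CV_MAT_TYPE(_dst->type) == CV_64FC2) in function 'cvUndistortPointsInternal'
```

```bash
cat > pan.py <<'E'
from h import *
def pan(f,roi):
    c,im,d=load(f); x0,x1,y0,y1=roi; s=im[y0:y1,x0:x1]
    h=cv2.cvtColor(cv2.medianBlur(s,3),cv2.COLOR_BGR2HSV); m=((h[...,1]<60)&(h[...,2]>165)).astype(np.uint8)
    m=cv2.morphologyEx(cv2.morphologyEx(m,cv2.MORPH_CLOSE,np.ones((3,3))),cv2.MORPH_OPEN,np.ones((15,15)))
    ct=max(cv2.findContours(m,0,1)[0],key=cv2.contourArea)
    q=cv2.approxPolyN(cv2.convexHull(ct),4,ensure_convex=True).reshape(-1,2).astype(float)
    w=np.zeros(m.shape,np.uint8); cv2.fillConvexPoly(w,(q.mean(0)+(q-q.mean(0))*.9).astype(int),1)
    dk=((s.max(2)<110)&(w>0)).astype(np.uint8)
    cs=sorted(cv2.findContours(dk,0,1)[0],key=cv2.contourArea)[-2:]
    pins=sorted([np.array(cv2.boundingRect(x))+[x0,y0,0,0] for x in cs],key=lambda x:x[1])
    q=sorted((q+[x0,y0]).tolist(),key=lambda p:p[1]); q=np.array(sorted(q[:2])+sorted(q[2:]))
    return c,q,pins,(q.mean(0),)
E
python3 - <<'E'
from m import *
meas('w1',(288,365,120,280),'w2',(364,445,102,268))
E
```

```text
[[288.0, 130.0], [352.0, 130.0], [288.0, 272.0], [350.0, 270.0]] [array([318, 149,  10,  11]), array([319, 248,  10,  14])] [319.5 200.5]
[[353.0, 112.0], [434.0, 112.0], [371.0, 257.0], [423.0, 255.0]] [array([399, 131,  14,  11]), array([394, 232,  12,  14])] [395.2 184. ]
[[ 6.764e+02 -8.080e+01  6.050e+01  3.300e+00]
 [ 6.812e+02 -1.425e+02  1.384e+02  3.000e-01]
 [ 5.620e+02 -9.930e+01  1.773e+02  1.700e+00]
 [ 5.534e+02 -1.554e+02  1.356e+02  0.000e+00]]
pan [ 618.26 -119.5   127.97    1.32]
len 122.10255243676684 yaw 0.12921266931327513
[[ 6.597e+02 -1.193e+02  1.488e+02  3.000e-01]
 [ 5.703e+02 -1.284e+02  1.458e+02  2.000e-01]] pins [ 6.1502e+02 -1.2383e+02  1.4729e+02  2.5000e-01]
sep 89.89802774078414 yaw 0.10106959137579066
```

```bash
python3 - <<'E'
from h import *
go(425,330,200,-.058)
E
```

```text
go [-116.9 -401.7  100.5] turn 0.1494 j6 1.26
```

```bash
python3 steer.py '[[-11,-38,0,0,1],[-22,-76,0,0,1],[-33,-114,0,0,1],[-44,-152,0,0,1],[-55,-190,0,0,1]]'
python3 steer.py '[[-11,-38,10,0,1],[-22,-76,20,0,1],[-33,-114,30,0,1],[-44,-152,40,0,1],[-55,-190,50,0,1]]'
python3 steer.py '[[-7,-22,25,0.08,1],[-7,-22,50,0.15,1],[-7,-22,50,0.15,1],[-7,-22,50,0.15,1],[-7,-22,50,0.15,1]]'
python3 - <<'E'
from h import *
c,im,d=snap("wrist","w3"); print(sensors.state()["eef_pos"],proj(c,[(434.6,358,20)]))
E
python3 steer.py '[[-15,-28,0,0,1],[-15,-56,0,0,1],[-15,-56,0,0,1],[-15,-56,0,0,1],[-15,-56,0,0,1]]'
python3 - <<'E'
from h import *
c,im,d=snap("wrist","w4"); print(sensors.state()["eef_pos"],proj(c,[(434.6,358,20)]))
a=cv2.imread('pics/w3.png');b=cv2.imread('pics/w4.png')
cv2.imwrite('pics/w34.png',cv2.resize(np.vstack([a[:300],b[:300]]),None,fx=1,fy=1))
E
```

```text
t: 2.58
eef_pos: [505.3, 126.3, 300.5]
tcp_rot: [3.141, -0.0, 0.09]
ft_force: [0.8, 0.2, -0.7]
opening: 1.002
grip_force: 0.0
t: 3.0
eef_pos: [433.3, 310.9, 250.1]
tcp_rot: [3.141, -0.0, 0.091]
ft_force: [1.4, 0.5, 0.0]
opening: 1.001
grip_force: 0.0
t: 3.42
eef_pos: [425.6, 330.8, 201.6]
tcp_rot: [-3.141, -0.001, -0.057]
ft_force: [0.2, -0.5, 1.0]
opening: 1.0
grip_force: 0.0
[425.69410032 330.8134545  202.00666407] [[295.27948436 209.35100708]]
t: 3.88
eef_pos: [413.1, 387.6, 201.4]
tcp_rot: [-3.141, -0.001, -0.057]
ft_force: [0.6, 0.4, -0.1]
opening: 1.002
grip_force: 0.0
[413.06402219 387.36348612 201.28424209] [[354.22306043 193.00877044]]
```

View pics/w34.png

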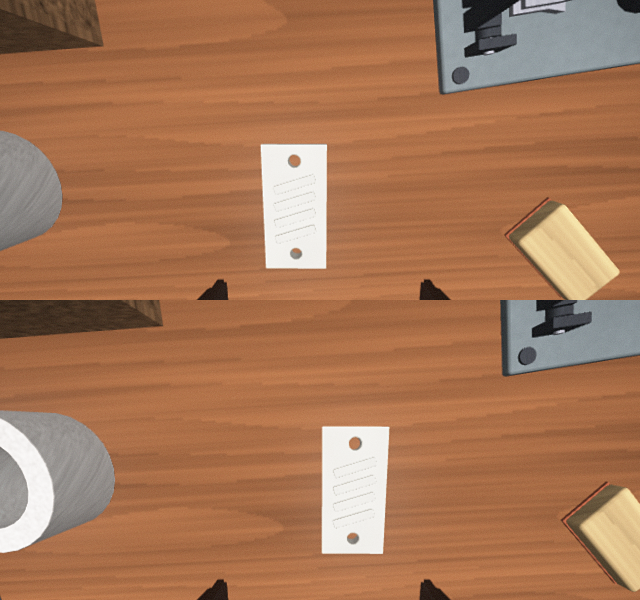

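Both wrist views show the casting clearly, with holes at (294,161),(296,254) in w3 and (356,143),(353,238) in w4. Now I'll triangulate them.

```bash
cat > cast.py <<'E'
from h import *
def casting(f,roi):
    c,im,d=load(f); x0,x1,y0,y1=roi; s=im[y0:y1,x0:x1]
    m=((cv2.cvtColor(s,cv2.COLOR_BGR2HSV)[...,1]<60)&(s.min(2)>140)).astype(np.uint8)
    m=cv2.morphologyEx(m,cv2.MORPH_OPEN,np.ones((3,3)))
    cs,hi=cv2.findContours(m,cv2.RETR_CCOMP,1)
    k=max(range(len(cs)),key=lambda i:cv2.contourArea(cs[i]))
    hs=sorted([i for i in range(len(cs)) if hi[0][i][3]==k],key=lambda i:cv2.contourArea(cs[i]))[-2:]
    el=sorted([cv2.fitEllipse(cs[i]) for i in hs],key=lambda e:e[0][1])
    print([(np.round(e[0],1),np.round(e[1],1)) for e in el])
    q=cv2.approxPolyN(cv2.convexHull(cs[k]),4,ensure_convex=True).reshape(-1,2).astype(float)
    q=sorted((q+[x0,y0]).tolist(),key=lambda p:p[1]); q=np.array(sorted(q[:2])+sorted(q[2:]))
    return c,q,np.array([e[0] for e in el])+[x0,y0]
E
python3 - <<'E'
from cast import *
a=casting('w3',(250,340,130,285)); b=casting('w4',(310,400,115,270))
T=tri(a[0],a[1],b[0],b[1]); H=tri(a[0],a[2],b[0],b[2])
print(T.round(1),T.mean(0).round(2)); print(H.round(1),H.mean(0).round(2)); d=H[0]-H[1]; print(np.hypot(*d[:2]),np.arctan2(d[1],d[0]))
d=(T[0]+T[1]-T[2]-T[3])/2; print(np.hypot(*d[:2]),np.arctan2(d[1],d[0]))
go(T[:,0].mean(),T[:,1].mean(),60,np.arctan2(d[1],d[0])); go(T[:,0].mean(),T[:,1].mean(),4)
E
```

```text
[(array([43.9, 30.4]), array([12.7, 13.5])), (array([ 45.8, 122.9]), array([11.5, 12. ]))]
[(array([44.7, 28.1]), array([13.3, 14. ])), (array([ 42.4, 122.8]), array([11.8, 12.4]))]
[[496.5 384.9  21.5   1.1]
 [492.9 324.3  16.9   0.8]
 [379.2 391.9  25.8   1.1]
 [374.3 333.1  24.5   1. ]] [435.71 358.54  22.14   0.98]
[[4.802e+02 3.558e+02 1.730e+01 2.000e-01]
 [3.902e+02 3.612e+02 1.830e+01 1.000e-01]] [4.3519e+02 3.5850e+02 1.7800e+01 1.1000e-01]
90.23505538539341 -0.05934099408181703
118.24808312231913 -0.06668310331763394
go [ 24.2  27.5 141.3] turn 0.0091 j6 2.27
go [ 24.1  27.5 197.3] turn 0 j6 2.27
```

```bash
python3 steer.py '[[24,28,20,0.002,1],[24,28,55,0.002,1],[24,28,90,0.002,1],[24,28,120,0.002,1],[24,28,140,0.002,1]]'
python3 steer.py '[[0,0,20,0,1],[0,0,40,0,1],[0,0,50,0,1],[0,0,54,0,1],[0,0,54,0,1]]'
python3 -c "
from h import *
go(435.2,358.5,5,-.059)"
```

```text
t: 4.35
eef_pos: [434.8, 357.2, 58.5]
tcp_rot: [3.14, 0.002, -0.061]
ft_force: [0.8, 0.5, 0.1]
opening: 1.0
grip_force: 0.0
t: 4.77
eef_pos: [435.1, 358.4, 6.4]
tcp_rot: [3.141, 0.001, -0.06]
ft_force: [0.0, 0.5, 0.7]
opening: 1.002
grip_force: 0.0
go [ 0.1 -0.1  1.4] turn -0.0008 j6 2.2
```

```bash
python3 steer.py '[[0,0,0,0,0.5],[0,0,0,0,0.5],[0,0,0,0,0.5],[0,0,0,0,0.5],[0,0,0,0,0.5]]'
python3 steer.py '[[0,0,0,0,0.5],[0,0,0,0,0.5],[0,0,0,0,0.5],[0,0,0,0,0.5],[0,0,0,0,0.5]]'
```

```text
t: 5.18
eef_pos: [435.1, 359.0, 7.1]
tcp_rot: [-3.141, -0.001, -0.059]
ft_force: [-0.7, -0.6, 0.1]
opening: 0.709
grip_force: 0.0
t: 5.6
eef_pos: [435.0, 358.9, 6.9]
tcp_rot: [-3.142, -0.0, -0.059]
ft_force: [-1.1, -1.3, 5.4]
opening: 0.629
grip_force: 30.0
```

```bash
python3 steer.py '[[0,0,-10,0,0.5],[0,0,-40,0,0.5],[0,0,-80,0,0.5],[0,0,-120,0,0.5],[0,0,-160,0,0.5]]'
python3 steer.py '[[0,0,-30,0,0.5],[0,0,-60,0,0.5],[0,0,-75,0,0.5],[0,0,-75,0,0.5],[0,0,-75,0,0.5]]'
python3 -c "
from h import *
go(615,-123.8,242,.101)"
```

```text
t: 6.02
eef_pos: [434.4, 358.6, 168.6]
tcp_rot: [3.141, 0.001, -0.059]
ft_force: [0.9, 0.3, -1.2]
opening: 0.628
grip_force: 30.0
t: 6.43
eef_pos: [434.7, 358.8, 241.8]
tcp_rot: [-3.141, -0.001, -0.059]
ft_force: [-0.4, 1.2, -2.6]
opening: 0.634
grip_force: 30.0
go [ 2.085e+02  4.710e+02 -2.000e-01] turn -0.1602 j6 2.2
```

```bash
python3 steer.py '[[14,31,0,0,0.5],[28,63,0,0,0.5],[42,95,0,0,0.5],[56,126,0,0,0.5],[70,157,0,0,0.5]]'
python3 steer.py '[[14,31,0,0,0.5],[28,63,0,0,0.5],[42,95,0,0,0.5],[56,126,0,0,0.5],[70,157,0,0,0.5]]'
python3 steer.py '[[14,31,0,-0.04,0.5],[28,63,0,-0.08,0.5],[42,95,0,-0.12,0.5],[56,126,0,-0.16,0.5],[68,157,0,-0.16,0.5]]'
python3 steer.py '[[0,0,0,0,0.5],[0,0,0,0,0.5],[0,0,0,0,0.5]]'
python3 - <<'E'
from h import *
c,im,d=snap("wrist","w5"); go(615,-123.8,192,.101)
E
```

```text
t: 6.85
eef_pos: [495.1, 196.3, 239.6]
tcp_rot: [3.14, 0.003, -0.059]
ft_force: [0.7, 0.3, -2.2]
opening: 0.63
grip_force: 30.0
t: 7.27
eef_pos: [555.7, 35.5, 239.6]
tcp_rot: [3.142, 0.003, -0.059]
ft_force: [1.0, -0.0, -2.1]
opening: 0.63
grip_force: 30.0
t: 7.68
eef_pos: [614.5, -125.2, 239.2]
tcp_rot: [-3.14, 0.003, 0.103]
ft_force: [0.1, 0.2, -2.1]
opening: 0.628
grip_force: 30.0
t: 7.93
eef_pos: [614.0, -123.2, 239.8]
tcp_rot: [-3.14, 0.003, 0.1]
ft_force: [-0.2, 0.4, -2.7]
opening: 0.628
grip_force: 30.0
go [ 0.9  1.2 48.4] turn 0.0001 j6 1.17
```

View pics/w5.png

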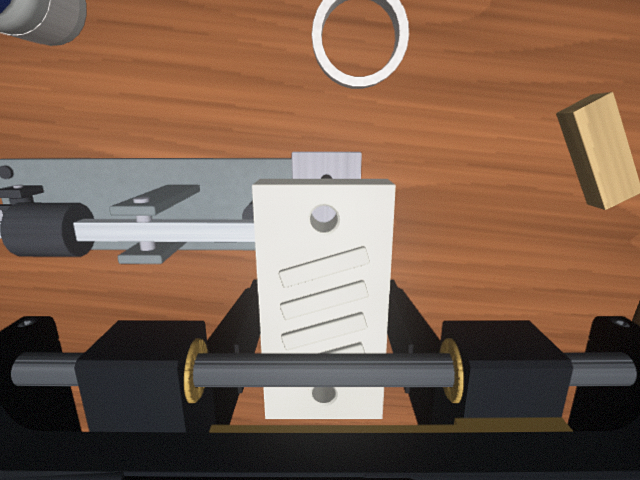

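The casting is held level with its outer hole at (323,218) and inner hole at (324,393). The outer pin is peeking out at (326,178). I'll check the held hole's position against the TCP.

```bash
python3 - <<'E'
from h import *
c,im,d=load('w5')
g=im[195:240,300:346].min(2); m=(g>195).astype(np.uint8)
cs,hi=cv2.findContours(m,cv2.RETR_CCOMP,1); 
k=max([i for i in range(len(cs)) if hi[0][i][3]>=0],key=lambda i:cv2.contourArea(cs[i])); e=cv2.fitEllipse(cs[k]); print(e)
u=np.array(e[0])+[300,195]; P=onplane(c,[u],252.9)[0]; print(P)
m=((im[...].min(2)>190)).astype(np.uint8); 
s=sensors.state(); A=R.from_euler('xyz',s["tcp_rot"]).as_matrix(); print("in tool",A.T@(P-s["eef_pos"]),s["eef_pos"],s["tcp_rot"])
# left/right edges of the casting at two rows
for y in(200,240):
    r=np.flatnonzero(m[y,230:420])+230; Q=onplane(c,[(r[0],y),(r[-1],y)],252.9); print((A.T@(Q-s["eef_pos"]).T).T.round(1))
E
```

```text
((24.31777000427246, 24.375513076782227), (27.331483840942383, 29.07887077331543), 67.95960998535156)
[ 659.00046975 -118.34968137  252.9       ]
in tool [ 45.07958025   0.16905147 -12.6394752 ] [ 614.10662473 -122.72327625  240.35536709] [-3.14058076e+00  2.09933115e-03  1.01145750e-01]
[[ 53.6 -30.1 -12.6]
 [ 53.5  29.8 -12.7]]
[[ 35.9 -41.2 -12.6]
 [ 35.7  29.4 -12.6]]
```

```bash
python3 steer.py '[[0.9,1,15,0,0.5],[0.9,1,30,0,0.5],[0.9,1,45,0,0.5],[0.9,1,60,0,0.5],[0.9,1,68,0,0.5]]'
python3 steer.py '[[0,0,0,0,0.5],[0,0,0,0,0.5],[0,0,0,0,0.5],[0,0,0,0,0.5]]'
python3 -c "
from h import *
go(615,-123.8,142.3,.101)"
```

```text
t: 8.4
eef_pos: [614.9, -122.9, 171.8]
tcp_rot: [-3.141, 0.002, 0.102]
ft_force: [-0.3, 0.1, -1.2]
opening: 0.63
grip_force: 30.0
t: 8.73
eef_pos: [616.1, -124.4, 174.6]
tcp_rot: [3.141, -0.001, 0.101]
ft_force: [-0.2, 0.1, -0.5]
opening: 0.63
grip_force: 30.0
go [-1.1 -0.7 32.3] turn 0.0001 j6 1.17
```

```bash
cat >> h.py <<'E'
def avg(n=8):
    v=[];f=[]
    for i in range(n):
        read_camera("top"); s=sensors.state(); v.append(np.r_[s["eef_pos"],s["tcp_rot"][2]]);f.append(s["ft_force"])
    print("avg",np.mean(v,0).round(3),"sd",np.std(v,0).round(3),"F",np.mean(f,0).round(2)); return np.mean(v,0)
E
python3 -c "
from h import *
avg(10)"
```

```text
avg [ 6.15806e+02 -1.24523e+02  1.73985e+02  1.01000e-01] sd [0.1   0.031 0.293 0.   ] F [ 0.05  0.25 -1.49]
```

```bash
python3 steer.py '[[-0.7,-0.8,0,0,0.5],[-0.7,-0.8,4,0,0.5],[-0.7,-0.8,8,0,0.5],[-0.7,-0.8,10,0,0.5],[-0.7,-0.8,10,0,0.5]]'
python3 -c "
from h import *
avg(6)"
python3 steer.py '[[0,0,2,0,0.5],[0,0,4,0,0.5],[0,0,6,0,0.5],[0,0,6,0,0.5]]'
python3 -c "
from h import *
avg(6)"
```

```text
t: 9.65
eef_pos: [614.7, -123.7, 162.8]
tcp_rot: [-3.141, 0.001, 0.101]
ft_force: [0.1, -0.6, -1.3]
opening: 0.627
grip_force: 30.0
avg [ 6.14965e+02 -1.23775e+02  1.63578e+02  1.01000e-01] sd [0.083 0.028 0.213 0.   ] F [ 0.28  0.45 -1.32]
t: 10.28
eef_pos: [614.8, -123.7, 157.1]
tcp_rot: [-3.141, 0.001, 0.101]
ft_force: [-0.4, -0.5, -1.9]
opening: 0.63
grip_force: 30.0
avg [ 6.14936e+02 -1.23756e+02  1.57566e+02  1.01000e-01] sd [0.063 0.018 0.136 0.   ] F [ 0.03 -0.06 -0.96]
```

Position is on target, underside at about 150.6, and there are no lateral forces. Next I lower it slowly.

```bash
python3 steer.py '[[0,0,2,0,0.5],[0,0,4,0,0.5],[0,0,6,0,0.5],[0,0,8,0,0.5],[0,0,8,0,0.5]]'
python3 steer.py '[[0,0,1,0,0.5],[0,0,2,0,0.5],[0,0,3,0,0.5],[0,0,4,0,0.5],[0,0,4,0,0.5]]'
python3 -c "
from h import *
avg(6)"
```

```text
t: 11.0
eef_pos: [614.7, -123.7, 149.1]
tcp_rot: [-3.141, 0.001, 0.101]
ft_force: [0.3, 0.5, -1.1]
opening: 0.629
grip_force: 30.0
t: 11.42
eef_pos: [614.9, -123.8, 145.4]
tcp_rot: [3.142, 0.0, 0.101]
ft_force: [-0.3, -0.6, -1.6]
opening: 0.632
grip_force: 30.0
avg [ 6.14952e+02 -1.23777e+02  1.45648e+02  1.01000e-01] sd [0.028 0.014 0.055 0.   ] F [ 0.17  0.11 -1.57]
```

```bash
python3 steer.py '[[0,0,0.6,0,0.5],[0,0,1.2,0,0.5],[0,0,1.8,0,0.5],[0,0,2.3,0,0.5],[0,0,2.3,0,0.5]]'
python3 steer.py '[[0,0,0.4,0,0.5],[0,0,0.8,0,0.5],[0,0,1.0,0,0.5],[0,0,1.0,0,0.5]]'
python3 -c "
from h import *
avg(6)"
```

```text
t: 12.13
eef_pos: [614.9, -123.7, 143.2]
tcp_rot: [3.142, 0.0, 0.101]
ft_force: [0.1, -0.6, -1.7]
opening: 0.629
grip_force: 30.0
t: 12.47
eef_pos: [615.0, -123.9, 142.4]
tcp_rot: [3.141, -0.0, 0.101]
ft_force: [-0.5, -0.6, 0.8]
opening: 0.628
grip_force: 30.0
avg [ 6.14980e+02 -1.23852e+02  1.42416e+02  1.01000e-01] sd [0.016 0.015 0.014 0.   ] F [-0.71 -0.62  0.28]
```

```bash
python3 steer.py '[[0,0,0,0,0.68],[0,0,0,0,0.75],[0,0,0,0,0.85],[0,0,0,0,0.85],[0,0,0,0,0.85]]'
python3 -c "
from h import *
avg(5)"
python3 steer.py '[[0,0,-4,0,0.85],[0,0,-12,0,0.85],[0,0,-30,0,0.85],[0,0,-60,0,0.85],[0,0,-90,0,0.85]]'
python3 steer.py '[[0,0,-10,0,0.85],[0,0,-10,0,0.85],[0,0,-10,0,0.85],[0,0,-10,0,0.85]]'
python3 - <<'E'
from h import *
snap("wrist","w6"); snap("scene","s6"); print(sensors.state()["eef_pos"])
a=cv2.imread('pics/s6.png')[130:330,230:450]; cv2.imwrite('pics/s6c.png',cv2.resize(a,None,fx=2.7,fy=2.7))
E
```

```text
t: 13.18
eef_pos: [615.0, -123.7, 142.3]
tcp_rot: [3.142, -0.0, 0.101]
ft_force: [0.4, -0.3, 0.2]
opening: 0.843
grip_force: 0.0
avg [ 6.14957e+02 -1.23751e+02  1.42323e+02  1.01000e-01] sd [0.009 0.015 0.009 0.   ] F [-0.16  0.28 -0.06]
t: 13.85
eef_pos: [614.6, -123.7, 233.6]
tcp_rot: [-3.141, 0.001, 0.101]
ft_force: [0.4, -0.9, 0.5]
opening: 0.849
grip_force: 0.0
t: 14.18
eef_pos: [614.4, -123.6, 241.1]
tcp_rot: [-3.141, 0.002, 0.101]
ft_force: [0.0, 0.6, -0.4]
opening: 0.852
grip_force: 0.0
[ 614.49330841 -123.59977214  240.83194625]
```

View pics/s6c.png

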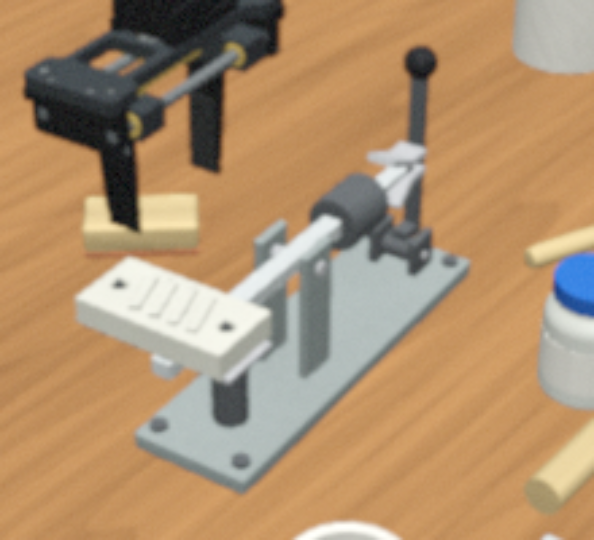

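The casting is seated, with the pins visible in both holes, and the beam is still arrested. Next I hover over the knob.

```bash
python3 -c "
from h import *
go(581.4,207.5,265,.101)"
```

```text
go [ 3.000e-01 -3.328e+02 -2.390e+01] turn -0.0002 j6 1.17
```

```bash
python3 steer.py '[[0,-37,-10,0,0.7],[0,-74,-20,0,0.6],[0,-111,-24,0,0.5],[0,-148,-24,0,0.5],[0,-185,-24,0,0.5]]'
python3 steer.py '[[0,-37,0,0,0.5],[0,-74,0,0,0.5],[0,-111,0,0,0.5],[0,-148,0,0,0.5],[0,-148,0,0,0.5]]'
python3 steer.py '[[0,0,0,0,0.5],[0,0,0,0,0.5],[0,0,0,0,0.5]]'
python3 - <<'E'
from h import *
c,im,d=snap("wrist","w7"); print(avg(4)); print(proj(c,[(581.4,207.5,195)]))
E
```

```text
t: 14.7
eef_pos: [595.8, 61.9, 265.6]
tcp_rot: [-3.142, 0.001, 0.1]
ft_force: [1.4, 0.0, 0.2]
opening: 0.552
grip_force: 0.0
t: 15.12
eef_pos: [580.1, 212.8, 265.1]
tcp_rot: [-3.141, 0.002, 0.105]
ft_force: [0.6, -0.4, 0.6]
opening: 0.502
grip_force: 0.0
t: 15.37
eef_pos: [581.6, 206.5, 265.8]
tcp_rot: [3.141, 0.001, 0.1]
ft_force: [-0.7, 0.2, -0.3]
opening: 0.503
grip_force: 0.0
avg [5.81687e+02 2.06545e+02 2.66237e+02 9.90000e-02] sd [0.018 0.149 0.085 0.   ] F [0.55 0.04 0.4 ]
[5.81687318e+02 2.06545326e+02 2.66236724e+02 9.93483038e-02]
[[323.01631667 254.62551551]]
```

View pics/w7.png

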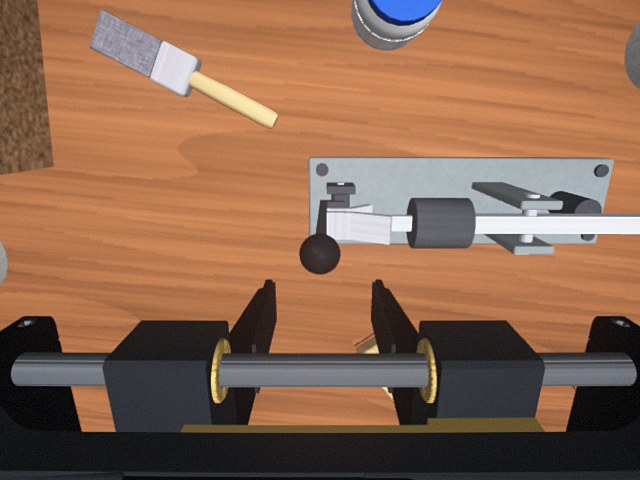

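The knob is at (319,253), predicted (323,255), so it's about 2.5 mm further out. That's within the cage's slack. I'll shift 2 mm and descend.

```bash
python3 steer.py '[[0,-3,20,0,0.5],[0,-3,40,0,0.5],[0,-3,60,0,0.5],[0,-3,75,0,0.5],[0,-3,80,0,0.5]]'
python3 steer.py '[[0,0,0,0,0.5],[0,0,0,0,0.5],[0,0,0,0,0.5]]'
python3 -c "
from h import *
avg(4)"
```

```text
t: 16.03
eef_pos: [580.4, 209.9, 184.1]
tcp_rot: [3.141, 0.003, 0.1]
ft_force: [0.0, -0.5, 0.6]
opening: 0.499
grip_force: 0.0
t: 16.28
eef_pos: [581.7, 210.5, 187.4]
tcp_rot: [-3.141, -0.002, 0.101]
ft_force: [-0.0, 0.1, 0.3]
opening: 0.501
grip_force: 0.0
avg [5.81473e+02 2.10584e+02 1.87260e+02 1.01000e-01] sd [0.099 0.012 0.169 0.   ] F [-0.3  -0.22 -0.  ]
```

```bash
python3 steer.py '[[0,-6,0,0,0.5],[0,-13,0,0,0.5],[0,-20,1,0,0.5],[0,-27,2,0,0.5],[0,-34,4,0,0.5]]'
python3 steer.py '[[0,-7,2,0,0.5],[0,-14,4,0,0.5],[0,-21,7,0,0.5],[0,-28,10,0,0.5],[0,-35,14,0,0.5]]'
python3 steer.py '[[0,-7,4,0,0.5],[0,-14,8,0,0.5],[0,-21,13,0,0.5],[0,-28,18,0,0.5],[0,-31,20,0,0.5]]'
python3 -c "
from h import *
avg(4)"
```

```text
t: 16.9
eef_pos: [577.7, 245.3, 182.3]
tcp_rot: [3.142, -0.0, 0.101]
ft_force: [0.4, -0.9, 0.6]
opening: 0.499
grip_force: 0.3
t: 17.32
eef_pos: [574.1, 280.0, 168.0]
tcp_rot: [3.142, -0.0, 0.101]
ft_force: [0.7, -0.3, 0.5]
opening: 0.497
grip_force: 0.2
t: 17.73
eef_pos: [570.7, 310.9, 147.2]
tcp_rot: [3.141, 0.001, 0.101]
ft_force: [0.2, -1.5, -0.5]
opening: 0.497
grip_force: 0.6
avg [5.70835e+02 3.10438e+02 1.47768e+02 1.01000e-01] sd [0.208 0.355 0.439 0.   ] F [-0.62  0.34 -0.25]
```

```bash
for i in 1; do
python3 steer.py '[[0,3,0,0,0.5],[0,3,0,0,0.5],[0,3,0,0,0.5],[0,3,0,0,0.5],[0,3,0,0,0.5]]' >/dev/null
python3 steer.py '[[0,0,0,0,0.5],[0,0,0,0,0.5],[0,0,0,0,0.5],[0,0,0,0,0.5],[0,0,0,0,0.5]]' >/dev/null
python3 steer.py '[[0,0,0,0,0.5],[0,0,0,0,0.5],[0,0,0,0,0.5],[0,0,0,0,0.5],[0,0,0,0,0.5]]' >/dev/null
python3 steer.py '[[0,0,0,0,0.5],[0,0,0,0,0.5],[0,0,0,0,0.5],[0,0,0,0,0.5],[0,0,0,0,0.5]]' >/dev/null
python3 steer.py '[[0,0,0,0,0.5],[0,0,0,0,0.5],[0,0,0,0,0.5],[0,0,0,0,0.5],[0,0,0,0,0.5]]' >/dev/null
python3 steer.py '[[0,0,0,0,0.5],[0,0,0,0,0.5],[0,0,0,0,0.5],[0,0,0,0,0.5],[0,0,0,0,0.5]]' >/dev/null
python3 steer.py '[[0,0,0,0,0.5],[0,0,0,0,0.5],[0,0,0,0,0.5],[0,0,0,0,0.5],[0,0,0,0,0.5]]'
done
python3 - <<'E'
from h import *
snap("scene","s8"); avg(4)
a=cv2.imread('pics/s8.png')[130:330,230:450]; cv2.imwrite('pics/s8c.png',cv2.resize(a,None,fx=2.7,fy=2.7))
E
```

```text
t: 20.85
eef_pos: [571.4, 307.1, 148.3]
tcp_rot: [3.142, -0.0, 0.101]
ft_force: [-0.3, 0.5, 0.1]
opening: 0.498
grip_force: 0.0
avg [5.71383e+02 3.07042e+02 1.48294e+02 1.01000e-01] sd [0.017 0.004 0.026 0.   ] F [-0.5   0.21 -0.29]
```

View pics/s8c.png

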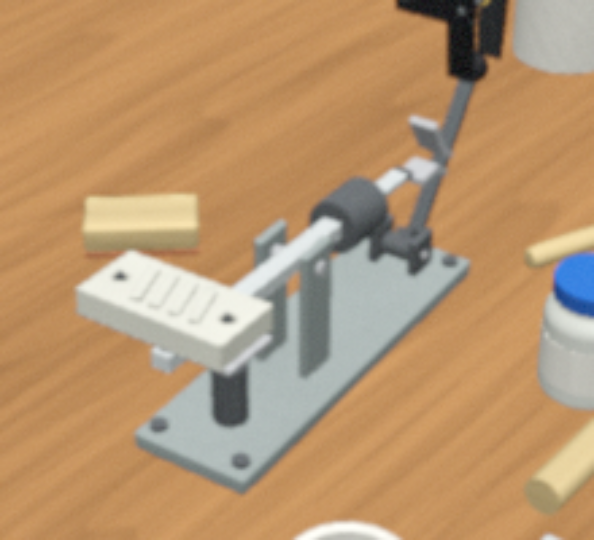

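The lever is leaning out with the knob at crop (476,66), and the beam looks at rest and free. I'll check the lever's angle.

```bash
python3 - <<'E'
from h import *
c,im,d=load('s8'); y=np.array([-np.sin(.101),np.cos(.101)]); piv=np.array([615,-123.8])+150*y
for t in(0,.3,.4,.5,.55,.6,.65):
    r=165+18*np.cos(t)+165*np.sin(t); z=30+165*np.cos(t)-18*np.sin(t); P=np.r_[piv+r*y,z]
    print(t,P.round(0),((proj(c,[P])[0]-[230,130])*2.7).round(0))
E
```

```text
0 [581. 208. 195.] [419.  61.]
0.3 [577. 255. 182.] [447.  52.]
0.4 [575. 270. 175.] [455.  53.]
0.5 [574. 284. 166.] [463.  57.]
0.55 [573. 291. 161.] [466.  59.]
0.6 [572. 297. 156.] [469.  61.]
0.65 [572. 303. 150.] [472.  64.]
```

```bash
python3 steer.py '[[0,7,0,0,0.5],[0,14,0,0,0.5],[0,21,4,0,0.5],[0,28,-8,0,0.5],[0,35,-14,0,0.5]]'
python3 steer.py '[[0,7,-3,0,0.5],[0,14,-7,0,0.5],[0,21,-10,0,0.5],[0,28,-13,0,0.5],[0,35,-16,0,0.5]]'
python3 steer.py '[[0,4,-1,0,0.5],[0,8,-3,0,0.5],[0,12,-5,0,0.5],[0,16,-6,0,0.5],[0,20,-7,0,0.5]]'
python3 -c "
from h import *
avg(4)"
```

```text
t: 21.52
eef_pos: [575.1, 271.3, 163.1]
tcp_rot: [3.141, -0.0, 0.101]
ft_force: [0.5, 0.3, -0.5]
opening: 0.499
grip_force: 0.4
t: 21.93
eef_pos: [578.4, 236.6, 178.6]
tcp_rot: [3.141, 0.0, 0.101]
ft_force: [-0.3, 3.2, 0.4]
opening: 0.5
grip_force: 0.8
t: 22.35
eef_pos: [580.4, 217.2, 185.3]
tcp_rot: [3.142, 0.0, 0.101]
ft_force: [-0.7, 1.5, 0.8]
opening: 0.502
grip_force: 0.7
avg [5.80476e+02 2.17000e+02 1.85319e+02 1.01000e-01] sd [0.049 0.238 0.137 0.   ] F [-0.59 -0.47  0.23]
```

Another 17 mm or so to home. I'll creep in while watching the force.

```bash
python3 steer.py '[[0,2,0,0,0.5],[0,4,-1,0,0.5],[0,6,-1,0,0.5],[0,8,-2,0,0.5],[0,10,-2,0,0.5]]'
python3 steer.py '[[0,1,0,0,0.5],[0,2,0,0,0.5],[0,3,0,0,0.5],[0,3,0,0,0.5]]'
python3 steer.py '[[0,1,0,0,0.5],[0,2,0,0,0.5],[0,2,0,0,0.5]]'
python3 steer.py '[[0,1,0,0,0.5],[0,1,0,0,0.5]]'
```

```text
t: 22.97
eef_pos: [581.5, 207.4, 187.5]
tcp_rot: [3.142, -0.0, 0.101]
ft_force: [0.1, 0.5, 1.2]
opening: 0.497
grip_force: 0.6
t: 23.3
eef_pos: [581.8, 204.4, 187.3]
tcp_rot: [3.141, -0.0, 0.101]
ft_force: [0.1, 1.4, 0.6]
opening: 0.501
grip_force: 0.2
t: 23.55
eef_pos: [582.0, 202.4, 187.3]
tcp_rot: [3.141, -0.0, 0.101]
ft_force: [-0.3, -0.0, 0.6]
opening: 0.507
grip_force: 0.3
t: 23.72
eef_pos: [582.1, 201.5, 187.3]
tcp_rot: [3.141, 0.0, 0.101]
ft_force: [0.2, 1.5, 0.9]
opening: 0.5
grip_force: 0.3
```

```bash
python3 steer.py '[[0,0.5,0,0,0.5],[0,1,0,0,0.5],[0,1,0,0,0.5]]'
python3 -c "
from h import *
avg(4)"
python3 steer.py '[[0,0.5,0,0,0.5],[0,1,0,0,0.5],[0,1,0,0,0.5]]'
python3 - <<'E'
from h import *
avg(4); c,im,d=snap("scene","s9")
a=cv2.imread('pics/s9.png')[130:330,230:450]; cv2.imwrite('pics/s9c.png',cv2.resize(a,None,fx=2.7,fy=2.7))
E
```

```text
t: 23.97
eef_pos: [582.2, 200.5, 187.3]
tcp_rot: [3.141, -0.0, 0.101]
ft_force: [-0.1, 0.5, 1.0]
opening: 0.497
grip_force: 0.4
avg [5.82133e+02 2.00530e+02 1.87261e+02 1.01000e-01] sd [0.007 0.02  0.009 0.   ] F [-0.2   0.94  0.91]
t: 24.42
eef_pos: [582.3, 199.6, 187.3]
tcp_rot: [3.142, -0.0, 0.101]
ft_force: [-0.6, 1.2, 0.3]
opening: 0.499
grip_force: 0.4
avg [5.82238e+02 1.99548e+02 1.87288e+02 1.01000e-01] sd [0.006 0.012 0.021 0.   ] F [-0.24  1.24  0.69]
```

View pics/s9c.png

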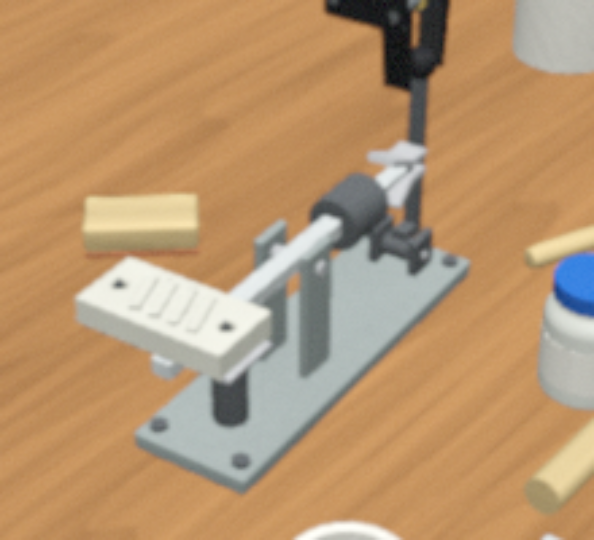

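The lever is almost upright, with the knob at about (423,60) against (420,62) originally. I'll push on until the stop is felt.

```bash
python3 steer.py '[[0,0.5,0,0,0.5],[0,1,0,0,0.5],[0,1,0,0,0.5]]'
python3 -c "
from h import *
avg(4)"
python3 steer.py '[[0,0.5,0,0,0.5],[0,1,0,0,0.5],[0,1,0,0,0.5]]'
python3 -c "
from h import *
avg(4)"
```

```text
t: 24.92
eef_pos: [582.4, 198.5, 187.3]
tcp_rot: [3.142, -0.0, 0.101]
ft_force: [-0.5, 0.5, 0.8]
opening: 0.501
grip_force: 0.4
avg [5.82356e+02 1.98551e+02 1.87302e+02 1.01000e-01] sd [0.019 0.009 0.023 0.   ] F [0.14 0.58 0.34]
t: 25.37
eef_pos: [582.5, 197.5, 187.3]
tcp_rot: [3.142, -0.0, 0.101]
ft_force: [-0.4, 1.8, 0.7]
opening: 0.501
grip_force: 0.4
avg [5.82447e+02 1.97552e+02 1.87293e+02 1.01000e-01] sd [0.009 0.015 0.02  0.   ] F [0.13 0.25 0.34]
```

```bash
python3 steer.py '[[0,0.5,0,0,0.5],[0,1,0,0,0.5],[0,1,0,0,0.5]]' | grep -E 'eef|force'
python3 -c "
from h import *
avg(4)"
python3 steer.py '[[0,0.5,0,0,0.5],[0,1,0,0,0.5],[0,1,0,0,0.5]]' | grep -E 'eef|force'
python3 -c "
from h import *
avg(4)"
```

```text
eef_pos: [582.5, 196.5, 187.3]
ft_force: [-0.4, 1.3, 1.0]
grip_force: 0.4
avg [5.82546e+02 1.96553e+02 1.87296e+02 1.01000e-01] sd [0.016 0.016 0.015 0.   ] F [0.1  0.68 0.12]
eef_pos: [582.6, 196.2, 187.3]
ft_force: [-0.8, 5.3, 1.1]
grip_force: 2.6
avg [5.82582e+02 1.96192e+02 1.87320e+02 1.01000e-01] sd [0.009 0.016 0.004 0.   ] F [-0.48  5.2   0.47]
```

The stop was reached: 5 N, and the motion stalled. Now I back off to the middle of the cage, rise clear and check.

```bash
python3 steer.py '[[0,-5,0,0,0.5],[0,-10,0,0,0.5],[0,-10,0,0,0.5],[0,-10,0,0,0.5]]' | grep -E 'eef|force'
python3 steer.py '[[0,0,-20,0,0.5],[0,0,-50,0,0.5],[0,0,-80,0,0.5],[0,0,-100,0,0.5],[0,0,-100,0,0.5]]' | grep -E 'eef|force'
python3 steer.py '[[0,0,0,0,0.5],[0,0,0,0,0.5],[0,0,0,0,0.5],[0,0,0,0,0.5],[0,0,0,0,0.5]]' | grep -E 'eef|force|t:'
python3 - <<'E'
from h import *
c,im,d=snap("scene","s10"); a0=cv2.imread('pics/s6.png'); a=cv2.imread('pics/s10.png')
for n,(x0,x1,y0,y1) in dict(casting=(255,335,220,275),noseplate=(362,392,180,215),knob=(375,398,140,172)).items():
    p=[cv2.cvtColor(i[y0:y1,x0:x1],6).astype(np.float32) for i in(a0,a)]; print(n,cv2.phaseCorrelate(*p),np.abs(p[0]-p[1]).max())
cv2.imwrite('pics/s10c.png',cv2.resize(a[130:330,230:450],None,fx=2.7,fy=2.7))
E
```

```text
eef_pos: [581.6, 205.8, 187.2]
ft_force: [0.6, -0.4, 0.5]
grip_force: 0.0
eef_pos: [582.9, 205.7, 291.9]
ft_force: [-0.4, -0.1, -0.6]
grip_force: 0.0
t: 27.63
eef_pos: [581.5, 205.5, 286.4]
tcp_rot: [3.141, 0.001, 0.101]
ft_force: [0.1, 0.2, 0.3]
grip_force: 0.0
casting ((0.03162820895906293, -0.0027763532656202017), 0.9926010672251383) 12.0
noseplate ((-0.18022761178972502, 0.23971753673365725), 0.9893055849605137) 32.0
knob ((-0.6397735973025522, 0.3483677427930907), 1.074912468592326) 50.0
```

View pics/s10c.png

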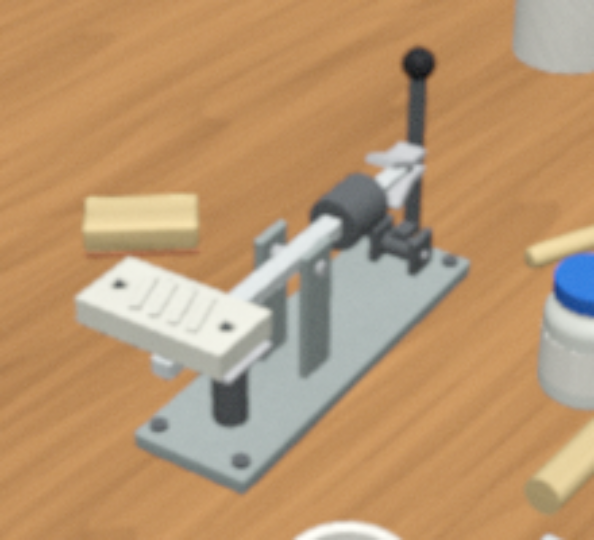

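The lever is upright at its stop, the casting hasn't moved from where it was seated, the beam is arrested and the arm is clear. Handing in.

```bash
python3 -c "
from cell import env, sensors, read_camera, camera_info
print(env.job_done())"
```

```text
the job is handed in; nothing more can be done
None
```

The job is handed in at about 28 s, with no verdict returned: the casting is on both pins, the lever was swung out for about 3 s and then home to its stop, and the last scene image shows the casting seated and the arm clear.

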